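# Tip, lay out and scan soldered tins

## Robot

A 6-joint arm with a two-finger parallel gripper is mounted at the origin on the work surface. World frame = base frame: x ahead of the robot, y to its left, z up, the work surface at z = 0. Lengths are in mm, angles in rad, forces in N, time in s.
With the tool pointing down it reaches from about 400 to 925 mm from the base axis. Payload 12.5 kg.
Tool frame: the origin (TCP) lies on the mounting face of the last link; the fingertips stand 190 mm ahead of it and the grasp point (between the pads) lies 171 mm ahead of it; z points along the fingers, y is the line along which they close (so a half turn about z gives the same grasp; the last joint's range is limited). The gripper opens to 95 mm and grips with 3 to 60 N. Pads are 20 mm wide; open, the fingers measure 119 mm over their backs; the gripper's body (75 mm by 180 mm) begins 59 mm behind the grasp point.
Start: joints at [1.107, 0.491, 1.559, -0, 1.092, -0.106], TCP at [218.861, 585.427, 404.761] pointing down, gripper open.
Joint ranges: [-3.1, 3.1], [-0.84, 2.19], [0.05, 2.79], [-1.13, 4.28], [0.06, 2.93], [-2.69, 2.69]. Speed limits (rad/s): [2.22, 2.22, 2.79, 3.14, 3.14, 3.14].

## Interface

Orientations are given as [roll, pitch, yaw] about the fixed x, y, z axes, in that order (R = Rz(yaw) Ry(pitch) Rx(roll)).
In Python, from cell import env gives the robot as it stands.
- The arm moves only by the tool carry_out, never from a script. Its argument "series" is a list of rows, each a list of 5 numbers: the shift along the tool's x, y, z in m, then the turn about the tool's z in degrees, then the opening, from 0 (shut) to 1 (fully open). A call has 1 to 20 rows; each row is the pose to reach, as a shift and turn from the pose commanded when the call began, along the tool's axes at that moment; what a row does not reach only later rows make up. A row lasts 1/8 s, in which the tool goes at most 62.5 mm and 10.7 degrees, less where a joint would pass 70% of its speed; a pose out of reach is approached as far as the arm can. A call with a gripper value outside its range is refused whole. The fingers move at their own pace and stop on an object; the grip force is fixed at half the most. Time passes only in rows, so rows that repeat a pose let the fingers close. It gives the time, the measured TCP pose, the force, the opening and the grip force at its end, in the units of the state.
- env.state(): the state, without advancing time (a new reading comes with each control period).
- env.read_camera(name): name is "scene" or "top" or "wrist"; returns (picture, depth): 384x512x3 uint8, red, green, blue; 384x512 float32, mm along the optical axis (not along the pixel's ray), 0 where there is no reading.
- env.get_calibration(name): a dict with "intrinsics" (3x3 intrinsics, pixels), "cam_to_world" (4x4, takes a point from camera to world coordinates); the wrist camera has in their place "T_tool_cam" (4x4, takes a point from camera to tool coordinates, whose origin is the TCP and whose axes are the flange's). Camera axes: x right, y up, looking along -z (the intrinsics and any distortion apply to the point x, -y, -z); pixel columns grow to the right and rows downward; lengths in mm; the calibration is good to about 2 mm. A picture is of the moment at which its call begins: read the wrist's pose just before it. get_calibration takes no time and is no camera call.
- env.job_done(): hands the job in; it is judged then, once.
The state is a dict: "t": time; "joints": joint angles; "qvel": joint speeds; "tau": joint torques, N m; "eef_pos": TCP position; "tcp_rot": TCP orientation; "ft_force": force on the tool from outside, world axes, zero at the start; "moment": the same for the moment, N m; "opening": opening from 0.0 (shut) to 1.0 (fully open); "grip_force": force on a finger pad.
Only numpy, scipy, OpenCV 4.12 (cv2) and the standard library are available. Lean on these libraries where they do the work, as an engineer would, in place of code of your own. Each camera call takes 0.05 s, during which the arm holds its last target. There are 200 camera calls.

## Task

Push each upright tin over on the bench, high on its side rather than lifting it, so that it lies with its copper seam and white-dot mark facing up; then lay all the tins flat across the narrow wooden beam, balanced at their middles, side by side, marks still up. Once all are on the beam, take the scanner by its grip and hold its window straight above each tin's mark, level and about 60 mm up, still for three seconds: red first, then yellow, then blue, skipping any that is absent. Finally lay the scanner back flat along its black pad, and leave everything else alone.

Things in the scene. Friction and masses are not known exactly. Their poses are not given: they have to be found in the camera images.
- tin_red_mid (a point): centre of the closed sheet-metal tin with the red band round its top end: a rectangular block 46 mm deep (its x) x 60 mm wide (its y) x 130 mm tall (its z), about 0.18 to 0.35 kg. It starts upright on the green mat; its z axis points from foot to coloured end, its x axis points out of the seam face (one of the two 60 mm wide faces; copper seam line and a white dot in a black disc). May be absent.
- tin_red_mark (a point): the scan mark of the red tin: the white dot in a black disc, at the centre of its seam face (23 mm along x from the tin's centre); same axes as the tin
- tin_yellow_mid (a point): centre of the closed sheet-metal tin with the yellow band round its top end: a rectangular block 46 mm deep (its x) x 60 mm wide (its y) x 130 mm tall (its z), about 0.18 to 0.35 kg. It starts upright on the green mat; its z axis points from foot to coloured end, its x axis points out of the seam face (one of the two 60 mm wide faces; copper seam line and a white dot in a black disc). May be absent.
- tin_yellow_mark (a point): the scan mark of the yellow tin: the white dot in a black disc, at the centre of its seam face (23 mm along x from the tin's centre); same axes as the tin
- tin_blue_mid (a point): centre of the closed sheet-metal tin with the blue band round its top end: a rectangular block 46 mm deep (its x) x 60 mm wide (its y) x 130 mm tall (its z), about 0.18 to 0.35 kg. It starts upright on the green mat; its z axis points from foot to coloured end, its x axis points out of the seam face (one of the two 60 mm wide faces; copper seam line and a white dot in a black disc). May be absent.
- tin_blue_mark (a point): the scan mark of the blue tin: the white dot in a black disc, at the centre of its seam face (23 mm along x from the tin's centre); same axes as the tin
- mat: green mat, fixed to the bench, 360 x 360 mm (x, y) and 3 mm thick; origin at the centre of its underside (bench height, z = 0)
- beam_top (a point): centre of the top face of the narrow fixed wooden beam: 50 mm wide (x), 320 mm long (y, level), top face 55 mm above the bench; its z points up
- scanner_grip (a point): centre of the hand-held seam scanner's black grip, near its centre of mass; 0.2 kg, on the pad at the start. x: grip to head, z: up as it lies; flat underside 18 mm below. Grip 34 mm wide (y), 36 mm high, x from -80 to +37 mm; then the yellow head, x to +87 mm, 76 mm wide, 34 mm high; under the grip's tail (x -80 to -50) a grey cross foot 76 mm wide, 12 mm high
- scanner_window (a point): centre of the scanner's window, in the underside of the yellow head, 62 mm ahead (x) of and 18 mm below the grip centre, under the red spot on top of the head; it looks along -z (down as it lies); same axes as the scanner
- pad: black rubber pad fixed to the bench, 190 x 100 mm (x, y), 4 mm thick: the scanner's place; origin at the centre of its underside; the scanner lies on it along its x, either way round
- pans: stack of round sheet-metal pans, 144 mm across, 54 mm high; a bystander, to be left alone
- hoop: loose steel hoop lying flat, 150 mm across, 14 mm high; a bystander, to be left alone
- snips: tin snips with green handles lying flat, 180 mm long, 14 mm high; a bystander, to be left alone
- flux: blue bottle, 60 mm across, 130 mm high; a bystander, to be left alone
- rivets: small steel can, 64 mm across, 60 mm high; a bystander, to be left alone
- wrench: steel wrench lying flat close to the robot; a bystander, to be left alone
Not all that is in view belongs to the job. What is shaped like the part that bears scanner_grip but purple is not meant.

How it is judged:
By the outcome, as a careful person would: the job done as asked, in the order asked, and still so for the second after the job is handed in, with the robot touching nothing.
Of tin_red, tin_yellow, tin_blue only 2 to 3 are there at a start; the rules pass over those that are not, and their reading is None.
At some moment in a run one of scanner may be knocked a few centimetres aside while the robot is not near it.
Once in a run the grip may slacken for a moment while it holds something.
It also fails if it takes over 210 s, if anything falls off the work surface, if the arm or the gripper's body presses on something with over 40 N, if the wrist force passes 120 N, or if a joint passes its speed limit or range.

## Working session

There is one attempt and no reset: what is moved stays moved. The work goes in short steps, Python scripts to look and compute and a tool call to move; the robot and the scene stay as the last step left them, time stands still between calls to the robot, and variables do not carry over. Pictures are saved under pics/ and viewed, at most 14 in all, crops included, and the job is handed in when it is done.

Besides the shell and the picture viewer there is one more tool, called after ">>>" by a JSON object that holds its "fn" and its "kwargs". carry_out: Moves the arm, as the interface text tells. Its arguments: {"type":"object","properties":{"series":{"type":"array","items":{"type":"array","items":{"type":"number"}}}},"required":["series"]}

```bash
ls; mkdir -p pics; cat > h.py <<'E'
import numpy as np, cv2
from cell import env
def snap(n):
    s=env.state(); im,d=env.read_camera(n); c=env.get_calibration(n)
    K=np.array(c["intrinsics"])
    if n=="wrist":
        from scipy.spatial.transform import Rotation as R
        T=np.eye(4); T[:3,:3]=R.from_euler('xyz',s["tcp_rot"]).as_matrix(); T[:3,3]=s["eef_pos"]
        T=T@np.array(c["T_tool_cam"])
    else: T=np.array(c["cam_to_world"])
    return im,d,K,T,c
def pts(d,K,T):
    v,u=np.mgrid[:d.shape[0],:d.shape[1]]
    X=np.stack([(u-K[0,2])/K[0,0]*d,-(v-K[1,2])/K[1,1]*d,-d],-1)
    return X@T[:3,:3].T+T[:3,3]
def ray(u,v,z,K,T):
    r=T[:3,:3]@np.array([(u-K[0,2])/K[0,0],-(v-K[1,2])/K[1,1],-1.]); o=T[:3,3]
    return o+r*(z-o[2])/r[2]
def save(im,p,s=1,crop=None):
    if crop: im=im[crop[1]:crop[3],crop[0]:crop[2]]
    cv2.imwrite(p,cv2.resize(im[...,::-1],None,fx=s,fy=s,interpolation=cv2.INTER_CUBIC))
E
python3 - <<'E'
from h import *
for n in("top","scene"):
    im,d,K,T,c=snap(n); save(im,f"pics/{n}0.png",1.5); print(n,K,T,[k for k in c]); np.savez(f"{n}0.npz",im=im,d=d,K=K,T=T)
print(env.state()); print(env.get_calibration("wrist"))
E
```

```text
pics
top [[428.4647657    0.         252.90964683]
 [  0.         428.4647657  189.36038847]
 [  0.           0.           1.        ]] [[ 1.83960318e-02  9.95742747e-01 -9.03214704e-02  3.88007284e+02]
 [-9.99819728e-01  1.78958822e-02 -6.34423476e-03  5.07714254e+01]
 [-4.70084335e-03  9.04218967e-02  9.95892455e-01  1.40518528e+03]
 [ 0.00000000e+00  0.00000000e+00  0.00000000e+00  1.00000000e+00]] ['intrinsics', 'cam_to_world']
scene [[467.95558855   0.         254.21080619]
 [  0.         467.95558855 192.28256199]
 [  0.           0.           1.        ]] [[ 1.22693969e-01 -8.37597553e-01  5.32331222e-01  1.19601924e+03]
 [ 9.92421601e-01  9.99002596e-02 -7.15493107e-02 -1.87612485e+01]
 [ 6.74950032e-03  5.37075672e-01  8.43507064e-01  1.15388662e+03]
 [ 0.00000000e+00  0.00000000e+00  0.00000000e+00  1.00000000e+00]] ['intrinsics', 'cam_to_world']
{'t': 0.1, 'joints': array([ 1.10735359e+00,  4.91447538e-01,  1.55932943e+00, -1.03328447e-05,
        1.09170092e+00, -1.05595032e-01]), 'qvel': array([-0.00104194, -0.00229406, -0.00233989,  0.00017871,  0.00296241,
       -0.00
[... 258 characters left out ...]
68e+00]), 'ft_force': array([ 0.27201643, -0.74524145, -0.06046865]), 'moment': array([0.00218941, 0.03173738, 0.01148336]), 'grip_force': 0.0, 'opening': 0.9998253219941264}
{'intrinsics': array([[294.52755709,   0.        , 257.37591902],
       [  0.        , 294.52755709, 194.07858515],
       [  0.        ,   0.        ,   1.        ]]), 'T_tool_cam': array([[-4.86235135e-04,  9.65872669e-01,  2.59016893e-01,
         7.22122372e+01],
       [ 9.99999762e-01,  3.42727308e-04,  5.99204468e-04,
        -9.54399852e-01],
       [ 4.89983056e-04,  2.59017123e-01, -9.65872606e-01,
         2.02177194e+01],
       [ 0.00000000e+00,  0.00000000e+00,  0.00000000e+00,
         1.00000000e+00]])}
```

View pics/top0.png

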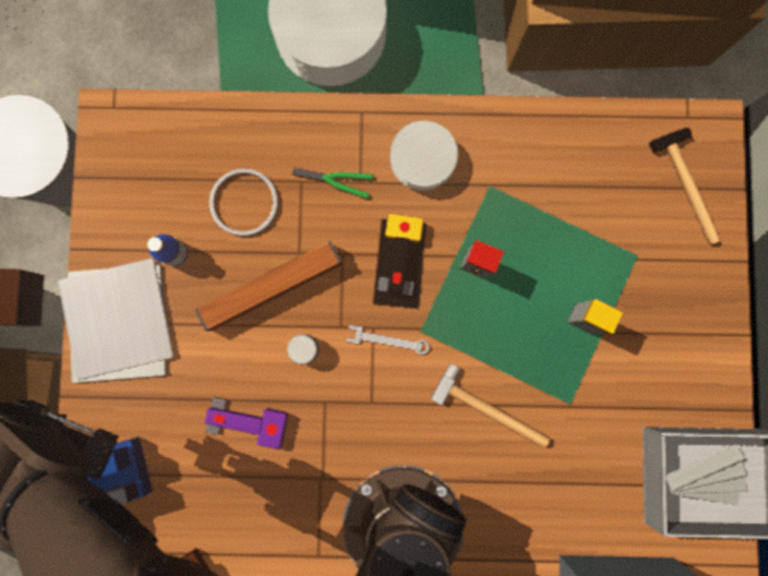

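View pics/scene0.png

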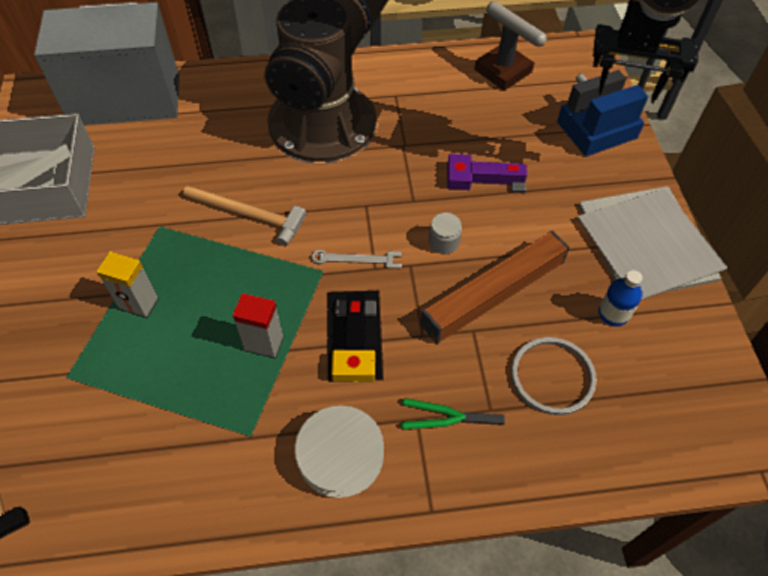

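Both views show two tins: red at top px (485,257) and yellow at (603,316), so there is no blue. The yellow and black scanner is on its pad at (400,260). The purple look-alike at (245,423) is not meant. Next I measure the poses and enlarge the tins.

```bash
cat > m.py <<'E'
from h import *
def L(n): z=np.load(f"{n}0.npz"); return [z[k] for k in("im","d","K","T")]
im,d,K,T=L("top"); P=pts(d,K,T); h=cv2.cvtColor(im,cv2.COLOR_RGB2HSV)
def rect(mask,name,z=None):
    n,lab,st,ce=cv2.connectedComponentsWithStats(mask.astype(np.uint8))
    for i in range(1,n):
        if st[i,4]<60: continue
        ys,xs=np.where(lab==i); zz=np.median(P[ys,xs,2]) if z is None else z
        w=np.array([ray(x,y,zz,K,T)[:2] for x,y in zip(xs,ys)],np.float32)
        r=cv2.minAreaRect(w); print(name,ce[i].round(),st[i,4],"z%.0f"%zz,np.round(w.mean(0)),np.round(r[0]),np.round(r[1]),round(r[2],1))
H,S,V=h[...,0],h[...,1],h[...,2]
rect(((H<6)|(H>174))&(S>180)&(V>120),"red")
rect((H>20)&(H<32)&(S>180)&(V>120),"yel")
rect((P[...,2]>45)&(P[...,2]<62)&(P[...,0]>350)&(P[...,0]<800),"beam/50s")
rect((H>60)&(H<90)&(S>120)&(V>40)&(P[...,2]<15)&(P[...,2]>-10),"mat",3)
rect((V<50)&(P[...,2]<60)&(P[...,2]>-10)&(P[...,0]>400)&(P[...,0]<750)&(abs(P[...,1])<200),"pad",4)
rect((P[...,2]>22)&(P[...,2]<45)&(P[...,0]>350)&(P[...,0]<800),"z30s")
a=im[145:245,290:430]; 
s=L("scene")[0][150:250,40:200]
a=cv2.resize(a,None,fx=5,fy=5,interpolation=2); s=cv2.resize(s,None,fx=5,fy=5,interpolation=2)
w=800; o=np.zeros((600,w,3),np.uint8); a=cv2.resize(a,(420,300)); s=cv2.resize(s,(480,300)); o[:300,:420]=a;o[300:,:480]=s
save(o,"pics/tins.png")
E
python3 m.py
```

```text
red [323. 171.] 307 z133 [ 563. -150.] [ 563. -150.] [60. 46.] 68.1
yel [269. 151.] 282 z38 [637.  10.] [637.  10.] [75. 48.] 82.4
yel [402. 210.] 336 z133 [ 449. -383.] [ 449. -383.] [64. 48.] 66.2
beam/50s [282. 110.] 831 z54 [767. -28.] [762. -29.] [142.  78.] 89.2
beam/50s [178. 190.] 1614 z55 [503. 297.] [503. 297.] [ 52. 319.] 28.2
beam/50s [201. 232.] 224 z59 [374. 219.] [376. 221.] [50. 60.] 1.1
mat [367. 210.] 4707 z3 [ 455. -315.] [ 487. -300.] [280. 349.] 64.9
pad [272. 182.] 427 z4 [541.  -4.] [545.   5.] [ 67. 145.] 83.7
z30s [465. 134.] 279 z25 [ 707. -629.] [ 710. -627.] [199.  22.] 23.1
z30s [279. 121.] 68 z32 [738. -22.] [745. -24.] [129.  44.] 83.5
z30s [267. 164.] 729 z39 [594.  16.] [578.  17.] [ 75. 167.] 82.9
z30s [188. 195.] 61 z33 [492. 268.] [491. 269.] [  4. 183.] 28.5
```

View pics/tins.png

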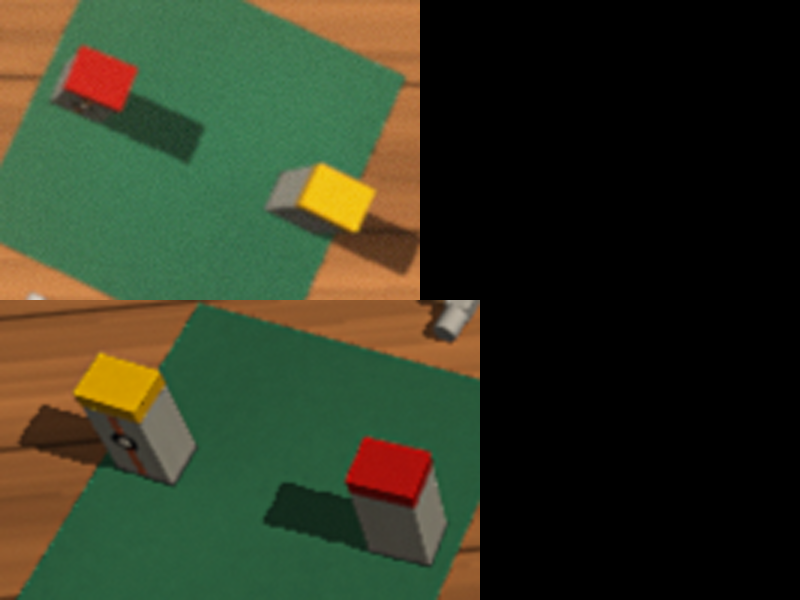

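The red tin's mark faces the robot, at (85,105) in the crop. The yellow tin's mark faces away from it, at (122,440). So I push red away from the robot and yellow towards it.

```bash
cat >> h.py <<'E'
def rel(targets):
    """targets: (x,y,z of TCP in mm, tool-y angle deg) -> shifts in tool axes [m] and turn"""
    from scipy.spatial.transform import Rotation as R
    s=env.state(); Rm=R.from_euler('xyz',s["tcp_rot"]).as_matrix(); ya=np.degrees(np.arctan2(Rm[1,1],Rm[0,1]))
    print("t%.1f"%s["t"],"tcp",np.round(s["eef_pos"]),"yang %.1f"%ya,"op %.2f gf %.1f"%(s["opening"],s["grip_force"]),"j6 %.2f"%s["joints"][5])
    for x,y,z,a in targets:
        v=Rm.T@(np.array([x,y,z])-s["eef_pos"])/1000
        print(np.round(v,3).tolist(), round(-((a-ya+90)%180-90),1))
E
python3 -c "
from h import *
rel([(509,-128,404,67.5),(509,-128,298,67.5),(592,-162,298,67.5)])"
```

```text
t0.1 tcp [219. 585. 404.] yang 69.5 op 1.00 gf 0.0 j6 -0.11
[-0.522, -0.567, 0.001] 2.0
[-0.522, -0.566, 0.107] 2.0
[-0.611, -0.569, 0.107] 2.0
```

>>> {"fn": "carry_out", "kwargs": {"series": [[-0.522, -0.567, 0, 2, 0], [-0.522, -0.567, 0, 2, 0], [-0.522, -0.567, 0, 2, 0], [-0.522, -0.567, 0, 2, 0], [-0.522, -0.567, 0, 2, 0], [-0.522, -0.567, 0, 2, 0], [-0.522, -0.567, 0, 2, 0], [-0.522, -0.567, 0, 2, 0], [-0.522, -0.567, 0, 2, 0], [-0.522, -0.567, 0, 2, 0], [-0.522, -0.567, 0, 2, 0], [-0.522, -0.567, 0, 2, 0], [-0.522, -0.567, 0, 2, 0], [-0.522, -0.567, 0, 2, 0], [-0.522, -0.567, 0, 2, 0], [-0.522, -0.567, 0, 2, 0], [-0.522, -0.567, 0.05, 2, 0], [-0.522, -0.567, 0.107, 2, 0], [-0.522, -0.567, 0.107, 2, 0], [-0.522, -0.567, 0.107, 2, 0]]}}

```text
t: 2.6
eef_pos: [509.7, -128.2, 299.5]
tcp_rot: [3.141, 0.002, 2.75]
ft_force: [0.4, -0.1, 0.8]
opening: 0.006
grip_force: 0.0
```

```bash
python3 -c "
from h import *
rel([(509,-128,298,67.8),(594,-162,298,67.8)]); im,d,K,T,c=snap('scene'); save(im,'pics/p1.png',3,(40,120,300,310))"
```

```text
t2.6 tcp [ 510. -128.  299.] yang 67.5 op 0.01 gf 0.0 j6 -1.55
[0.001, -0.0, 0.001] -0.3
[-0.091, 0.001, 0.002] -0.3
```

View pics/p1.png

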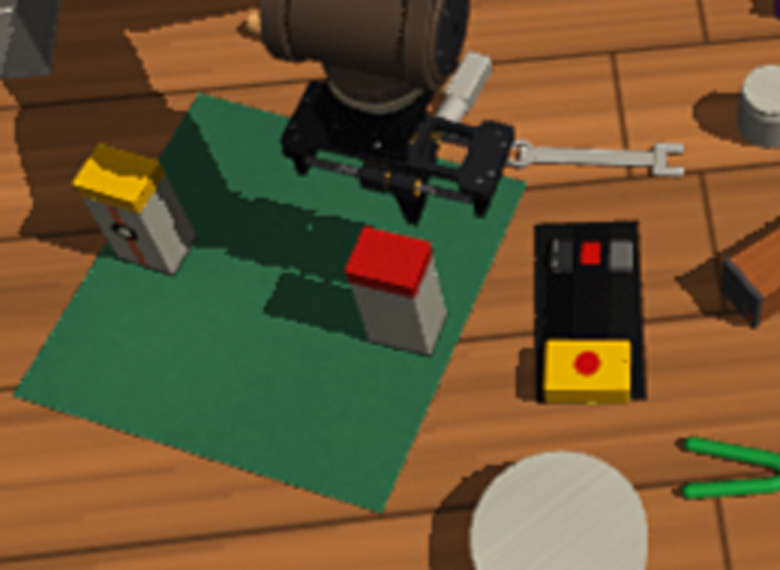

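The closed fingers, at (408,200), stand behind the red tin at (395,260), ready to push it.

>>> {"fn": "carry_out", "kwargs": {"series": [[-0.015, 0, 0.002, 0, 0], [-0.025, 0, 0.002, 0, 0], [-0.033, 0, 0.002, 0, 0], [-0.041, 0, 0.002, 0, 0], [-0.049, 0, 0.002, 0, 0], [-0.057, 0, 0.002, 0, 0], [-0.065, 0, 0.002, 0, 0], [-0.073, 0, 0.002, 0, 0], [-0.081, 0, 0.002, 0, 0], [-0.089, 0, 0.002, 0, 0], [-0.094, 0, 0.002, 0, 0], [-0.094, 0, 0.002, 0, 0], [-0.094, 0, 0.002, 0, 0], [-0.08, 0, -0.05, 0, 0], [-0.08, 0, -0.1, 0, 0], [-0.08, 0, -0.1, 0, 0], [-0.08, 0, -0.1, 0, 0]]}}

```text
t: 4.78
eef_pos: [582.8, -158.9, 397.3]
tcp_rot: [3.142, -0.0, 2.749]
ft_force: [0.1, 0.3, -0.3]
opening: 0.007
grip_force: 0.0
```

```bash
python3 -c "
from h import *
# yellow push approach: centre (449,-383), push dir (-.915,.40)
rel([(449+.915*68,-383-.40*68,400,66.2),(449+.915*68,-383-.40*68,298,66.2)]); im,d,K,T,c=snap('scene'); save(im,'pics/p2.png',2.5,(20,120,300,340))"
```

```text
t4.8 tcp [ 583. -159.  397.] yang 67.5 op 0.01 gf 0.0 j6 -1.55
[-0.03, -0.26, -0.003] 1.3
[-0.03, -0.26, 0.099] 1.3
```

View pics/p2.png

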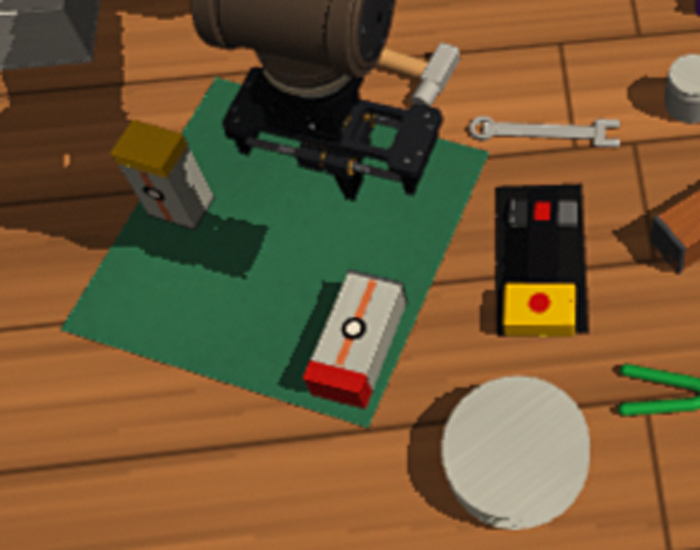

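Red lies with its mark up at (352,328). Next is the yellow tin: approach from its far side and push towards the robot.

>>> {"fn": "carry_out", "kwargs": {"series": [[-0.03, -0.06, 0, 1.3, 0], [-0.03, -0.12, 0, 1.3, 0], [-0.03, -0.18, 0, 1.3, 0], [-0.03, -0.24, 0, 1.3, 0], [-0.03, -0.26, 0, 1.3, 0], [-0.03, -0.26, 0, 1.3, 0], [-0.03, -0.26, 0.05, 1.3, 0], [-0.03, -0.26, 0.1, 1.3, 0], [-0.03, -0.26, 0.1, 1.3, 0], [-0.03, -0.26, 0.1, 1.3, 0]]}}

```text
t: 6.08
eef_pos: [512.3, -410.1, 299.3]
tcp_rot: [-3.141, 0.001, 2.727]
ft_force: [1.2, 0.0, 0.4]
opening: -0.0
grip_force: 0.0
```

>>> {"fn": "carry_out", "kwargs": {"series": [[0.015, 0, 0, 0, 0], [0.025, 0, 0, 0, 0], [0.035, 0, 0, 0, 0], [0.043, 0, 0, 0, 0], [0.051, 0, 0, 0, 0], [0.059, 0, 0, 0, 0], [0.067, 0, 0, 0, 0], [0.075, 0, 0, 0, 0], [0.083, 0, 0, 0, 0], [0.091, 0, 0, 0, 0], [0.099, 0, 0, 0, 0], [0.104, 0, 0, 0, 0], [0.104, 0, 0, 0, 0], [0.104, 0, 0, 0, 0], [0.09, 0, -0.05, 0, 0], [0.08, 0, -0.11, 0, 0], [0.08, 0, -0.17, 0, 0.5], [0.08, 0, -0.17, 0, 1], [0.08, 0, -0.17, 0, 1]]}}

```text
t: 8.45
eef_pos: [438.1, -378.3, 467.0]
tcp_rot: [3.141, -0.001, 2.726]
ft_force: [-1.2, 0.3, -0.5]
opening: 0.262
grip_force: 0.0
```

```bash
cat > lying.py <<'E'
from h import *
def lying(n="wrist",show=None):
    im,d,K,T,c=snap(n); P=pts(d,K,T)
    if show: save(im,show,1.2)
    m=(P[...,2]>40)&(P[...,2]<57)&(d>0)&(P[...,1]<-40)
    k,lab,st,ce=cv2.connectedComponentsWithStats(m.astype(np.uint8))
    for i in range(1,k):
        if st[i,4]<150: continue
        w=P[lab==i][:,:2].astype(np.float32); r=cv2.minAreaRect(w)
        print(n,ce[i].round(),st[i,4],"z%.0f"%np.median(P[lab==i][:,2]),np.round(r[0],1),np.round(r[1]),round(r[2],1),"col",im[lab==i].mean(0).round())
if __name__=="__main__":
    rel([]); lying("wrist","pics/w1.png"); lying("top")
E
python3 lying.py
```

```text
t8.4 tcp [ 438. -378.  467.] yang 66.2 op 0.26 gf 0.0 j6 -1.98
wrist [56. 59.] 923 z49 [ 214.5 -569.7] [ 61. 158.] 25.1 col [124. 123. 116.]
wrist [258. 107.] 4781 z49 [ 365.8 -346.6] [ 60. 131.] 63.8 col [221. 211. 161.]
wrist [435. 233.] 2542 z49 [ 631.9 -179.8] [62. 91.] 68.0 col [204. 196. 181.]
top [293. 102.] 523 z53 [795.7 -70.6] [ 59. 141.] 89.6 col [224. 215. 196.]
top [329. 148.] 760 z49 [ 648.9 -184.3] [ 61. 131.] 68.3 col [211. 173. 152.]
top [380. 238.] 816 z49 [ 364.2 -342.8] [ 64. 129.] 64.1 col [218. 199. 152.]
top [472. 322.] 187 z47 [ 109.6 -622.6] [ 41. 110.] 38.3 col [111. 106.  96.]
```

View pics/w1.png

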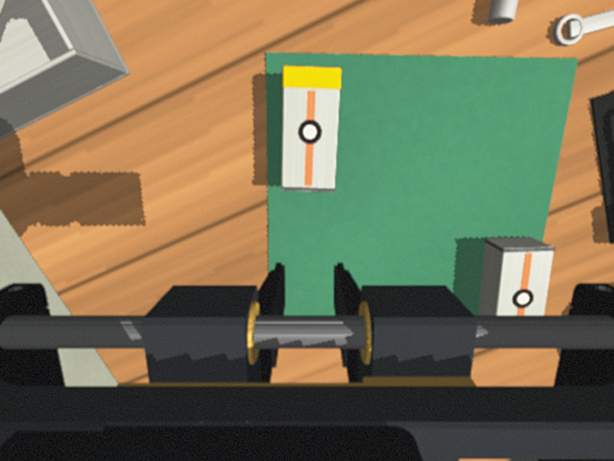

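Both tins lie with their marks up: yellow at (310,131) and red at (522,298). I grasp yellow first.

```bash
python3 -c "
from h import *
rel([(365.5,-346,300,63.8),(365.5,-346,205,63.8)])"
```

```text
t8.6 tcp [ 438. -379.  466.] yang 66.2 op 0.35 gf 0.0 j6 -1.98
[0.079, 0.0, 0.166] 2.4
[0.079, 0.0, 0.261] 2.4
```

>>> {"fn": "carry_out", "kwargs": {"series": [[0.05, 0, 0.03, 2.4, 1], [0.079, 0, 0.08, 2.4, 1], [0.079, 0, 0.13, 2.4, 1], [0.079, 0, 0.17, 2.4, 1], [0.079, 0, 0.17, 2.4, 1], [0.079, 0, 0.17, 2.4, 1], [0.079, 0, 0.2, 2.4, 1], [0.079, 0, 0.23, 2.4, 1], [0.079, 0, 0.261, 2.4, 1], [0.079, 0, 0.261, 2.4, 1], [0.079, 0, 0.261, 2.4, 1], [0.079, 0, 0.261, 2.4, 0.4], [0.079, 0, 0.261, 2.4, 0.4], [0.079, 0, 0.261, 2.4, 0.4], [0.079, 0, 0.261, 2.4, 0.4], [0.079, 0, 0.261, 2.4, 0.4], [0.079, 0, 0.261, 2.4, 0.4], [0.079, 0, 0.261, 2.4, 0.4], [0.079, 0, 0.261, 2.4, 0.4]]}}

```text
t: 10.92
eef_pos: [365.9, -346.6, 206.8]
tcp_rot: [3.141, 0.0, 2.684]
ft_force: [-0.2, 2.5, 5.0]
opening: 0.628
grip_force: 30.0
```

```bash
python3 -c "
from h import *
rel([(365.5,-346,330,63.8),(480,339,350,118.2)]);print(env.state()['ft_force'])"
```

```text
t10.9 tcp [ 366. -347.  207.] yang 63.8 op 0.63 gf 30.0 j6 -2.00
[0.001, 0.0, -0.123] 0.0
[0.2, 0.666, -0.143] -54.4
[-0.17431561  2.52593933  5.03049707]
```

>>> {"fn": "carry_out", "kwargs": {"series": [[0, 0, -0.04, 0, 0.3], [0, 0, -0.09, 0, 0.3], [0, 0, -0.14, 0, 0.3], [0.01, 0.04, -0.145, -3, 0.3], [0.025, 0.085, -0.145, -7, 0.3], [0.04, 0.13, -0.145, -11, 0.3], [0.055, 0.18, -0.145, -15, 0.3], [0.07, 0.23, -0.145, -19, 0.3], [0.085, 0.28, -0.145, -23, 0.3], [0.1, 0.33, -0.145, -27, 0.3], [0.115, 0.38, -0.145, -31, 0.3], [0.13, 0.43, -0.145, -35, 0.3], [0.145, 0.48, -0.145, -39, 0.3], [0.16, 0.53, -0.145, -43, 0.3], [0.175, 0.58, -0.145, -47, 0.3], [0.19, 0.63, -0.145, -51, 0.3], [0.197, 0.655, -0.145, -53, 0.3], [0.2, 0.666, -0.145, -54.4, 0.3], [0.2, 0.666, -0.145, -54.4, 0.3], [0.2, 0.666, -0.145, -54.4, 0.3]]}}

```text
t: 13.42
eef_pos: [480.5, 338.3, 351.7]
tcp_rot: [-3.142, -0.001, -2.651]
ft_force: [-0.5, -0.7, -3.4]
opening: 0.627
grip_force: 30.0
```

```bash
python3 -c "
from h import *
rel([(480,339,258,118.2)]);im,d,K,T,c=snap('wrist'); im2=snap('top')[0][100:260,100:280]
o=np.zeros((384,512+432,3),np.uint8);o[:,:512]=im;o[:,512:]=cv2.resize(im2,(432,384));save(o,'pics/c1.png',.84)"
```

```text
t13.4 tcp [480. 338. 352.] yang 118.1 op 0.63 gf 30.0 j6 -1.56
[0.0, 0.001, 0.094] -0.1
```

View pics/c1.png

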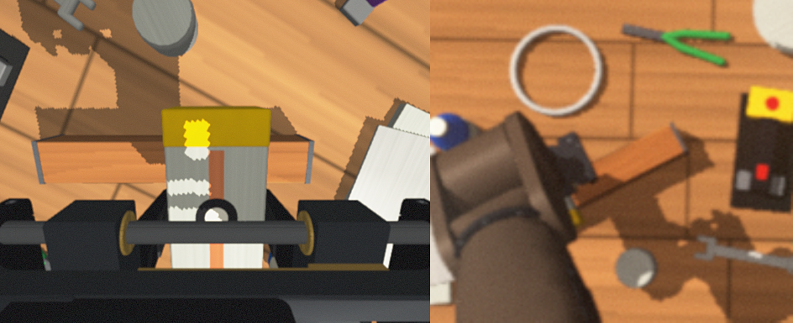

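The tin is held mark-up square across the beam, whose edges run (35,140)–(310,140) in the picture. I check the beam against the wrist depth before lowering.

```bash
python3 -c "
from h import *
im,d,K,T,c=snap('wrist');P=pts(d,K,T)
m=(abs(P[...,2]-55)<5)&(d>0)&(np.hypot(P[...,0]-503,P[...,1]-297)<190)
k,lab,st,ce=cv2.connectedComponentsWithStats(m.astype(np.uint8)); e=np.array([np.cos(np.radians(28.2)),np.sin(np.radians(28.2))]); l=np.array([-e[1],e[0]])
for i in range(1,k):
  if st[i,4]<200: continue
  w=P[lab==i]; q=w[:,:2]-[503,297]; r=cv2.minAreaRect(w[:,:2].astype(np.float32)); print(st[i,4],np.median(w[:,2]),'across',np.percentile(q@e,[1,99]).round(1),'along',np.percentile(q@l,[1,99]).round(1),r[1],r[2])
m=(abs(P[...,2]-145)<22)&(d>0)&(np.hypot(P[...,0]-480,P[...,1]-339)<90)
w=P[m]; print(np.percentile(w,[1,50,99],0).round())
"
```

```text
1943 59.36579443564045 across [-163.9 -123.5] along [-34.4  22. ] (42.88286590576172, 59.45610809326172) 29.760623931884766
7717 55.005306476556086 across [-24.8  24.3] along [-162.   -15.3] (51.430877685546875, 150.61624145507812) 28.12003517150879
2662 54.91538293646633 across [-24.6  24.8] along [105.8 156.1] (51.0108642578125, 51.81169128417969) 28.916135787963867
[[409. 282. 149.]
 [421. 309. 164.]
 [435. 331. 166.]]
```

>>> {"fn": "carry_out", "kwargs": {"series": [[0, 0.001, 0.04, 0, 0.3], [0, 0.001, 0.07, 0, 0.3], [0, 0.001, 0.085, 0, 0.3], [0, 0.001, 0.09, 0, 0.3], [0, 0.001, 0.093, 0, 0.3], [0, 0.001, 0.0935, 0, 0.3], [0, 0.001, 0.0935, 0, 0.3], [0, 0.001, 0.0935, 0, 0.3]]}}

```text
t: 14.58
eef_pos: [480.1, 340.2, 258.9]
tcp_rot: [3.142, 0.001, -2.649]
ft_force: [-0.9, -1.3, 3.3]
opening: 0.627
grip_force: 30.0
```

>>> {"fn": "carry_out", "kwargs": {"series": [[0, 0, 0, 0, 0.66], [0, 0, 0, 0, 0.7], [0, 0, 0, 0, 0.76], [0, 0, 0, 0, 0.8], [0, 0, 0, 0, 0.8], [0, 0, 0, 0, 0.8], [0, 0, -0.02, 0, 0.8], [0, 0, -0.05, 0, 0.8], [0, 0, -0.1, 0, 0.8], [0, 0, -0.16, 0, 0.8], [0, 0, -0.2, 0, 0.8], [0, 0, -0.2, 0, 0.8]]}}

```text
t: 16.08
eef_pos: [479.8, 340.1, 461.4]
tcp_rot: [3.142, 0.006, -2.649]
ft_force: [0.4, 0.1, -0.2]
opening: 0.803
grip_force: 0.0
```

```bash
cat > onbeam.py <<'E'
from h import *
def onb(n):
    im,d,K,T,c=snap(n);P=pts(d,K,T); m=(abs(P[...,2]-101)<6)&(d>0)&(np.hypot(P[...,0]-503,P[...,1]-297)<190)
    k,lab,st,ce=cv2.connectedComponentsWithStats(m.astype(np.uint8))
    for i in range(1,k):
        if st[i,4]<150: continue
        w=P[lab==i]; r=cv2.minAreaRect(w[:,:2].astype(np.float32)); print(n,"z %.1f"%np.median(w[:,2]),np.percentile(w[:,2],[2,98]).round(),np.round(r[0],1),np.round(r[1]),round(r[2],1))
    return im
if __name__=="__main__":
    rel([]); onb("top"); save(onb("wrist"),"pics/b.png",1.2)
E
python3 onbeam.py; python3 -c "
from h import *
rel([(648,-184,458,68.2),(648,-184,206,68.2)])"
```

```text
t16.1 tcp [480. 340. 461.] yang 118.2 op 0.80 gf 0.0 j6 -1.56
top z 101.1 [ 96. 106.] [461.7 323.3] [83. 47.] 28.0
wrist z 101.1 [ 99. 103.] [479.2 338.7] [128.  61.] 28.2
t16.2 tcp [480. 340. 458.] yang 118.2 op 0.80 gf 0.0 j6 -1.56
[0.099, -0.541, -0.0] 50.0
[0.099, -0.541, 0.252] 50.0
```

Yellow lies level on the beam. Next the red tin.

>>> {"fn": "carry_out", "kwargs": {"series": [[0.01, -0.05, 0, 5, 1], [0.02, -0.1, 0, 10, 1], [0.03, -0.155, 0, 15, 1], [0.04, -0.21, 0, 20, 1], [0.05, -0.265, 0, 25, 1], [0.06, -0.32, 0, 30, 1], [0.07, -0.375, 0, 35, 1], [0.08, -0.43, 0, 40, 1], [0.09, -0.485, 0, 45, 1], [0.099, -0.541, 0, 50, 1], [0.099, -0.541, 0.03, 50, 1], [0.099, -0.541, 0.08, 50, 1], [0.099, -0.541, 0.1, 50, 1], [0.099, -0.541, 0.1, 50, 1], [0.099, -0.541, 0.1, 50, 1]]}}

```text
t: 18.05
eef_pos: [648.6, -183.5, 358.4]
tcp_rot: [3.141, 0.0, 2.761]
ft_force: [1.0, -0.2, 0.3]
opening: 1.001
grip_force: 0.0
```

```bash
python3 -c "
from h import *
from lying import lying
lying('wrist'); rel([(648,-184,206,68.2)])"
```

```text
wrist [256. 187.] 7361 z49 [ 650.2 -187.2] [ 61. 130.] 68.1 col [214. 183. 167.]
wrist [400. 234.] 1672 z54 [750.7 -59.6] [38. 61.] 37.1 col [206. 207. 194.]
t18.1 tcp [ 649. -183.  359.] yang 68.2 op 1.00 gf 0.0 j6 -1.56
[0.0, -0.001, 0.153] 0.0
```

>>> {"fn": "carry_out", "kwargs": {"series": [[-0.002, -0.002, 0.04, 0, 1], [-0.002, -0.002, 0.08, 0, 1], [-0.002, -0.002, 0.12, 0, 1], [-0.002, -0.002, 0.14, 0, 1], [-0.002, -0.002, 0.152, 0, 1], [-0.002, -0.002, 0.152, 0, 1], [-0.002, -0.002, 0.152, 0, 1], [-0.002, -0.002, 0.152, 0, 0.4], [-0.002, -0.002, 0.152, 0, 0.4], [-0.002, -0.002, 0.152, 0, 0.4], [-0.002, -0.002, 0.152, 0, 0.4], [-0.002, -0.002, 0.152, 0, 0.4], [-0.002, -0.002, 0.152, 0, 0.4], [-0.002, -0.002, 0.152, 0, 0.4], [-0.002, -0.002, 0.152, 0, 0.4]]}}

```text
t: 19.98
eef_pos: [649.5, -186.0, 206.3]
tcp_rot: [3.141, 0.0, 2.761]
ft_force: [0.5, 1.1, 2.0]
opening: 0.629
grip_force: 30.0
```

```bash
python3 -c "
from h import *
# tins spacing 92 along beam from yellow (479.2,338.7)
rel([(479.2+.473*92,338.7-.881*92,352,118.2)])"
```

```text
t20.0 tcp [ 650. -186.  206.] yang 68.2 op 0.63 gf 30.0 j6 -1.57
[0.283, 0.365, -0.146] -50.0
```

>>> {"fn": "carry_out", "kwargs": {"series": [[0, 0, -0.04, 0, 0.3], [0, 0, -0.09, 0, 0.3], [0, 0, -0.14, 0, 0.3], [0.025, 0.03, -0.146, -4, 0.3], [0.055, 0.07, -0.146, -10, 0.3], [0.085, 0.11, -0.146, -15, 0.3], [0.115, 0.15, -0.146, -20, 0.3], [0.145, 0.19, -0.146, -26, 0.3], [0.175, 0.225, -0.146, -31, 0.3], [0.205, 0.265, -0.146, -36, 0.3], [0.235, 0.305, -0.146, -42, 0.3], [0.26, 0.335, -0.146, -46, 0.3], [0.278, 0.358, -0.146, -49, 0.3], [0.283, 0.365, -0.146, -50, 0.3], [0.283, 0.365, -0.146, -50, 0.3], [0.283, 0.365, -0.146, -50, 0.3]]}}

```text
t: 21.98
eef_pos: [522.7, 257.1, 352.1]
tcp_rot: [-3.142, -0.0, -2.651]
ft_force: [0.1, -0.6, -1.9]
opening: 0.635
grip_force: 30.0
```

```bash
python3 -c "
from h import *
rel([(522.7,257.6,258.9,118.2)]);im=snap('wrist')[0];save(im,'pics/c2.png',1)"
```

```text
t22.0 tcp [523. 257. 352.] yang 118.1 op 0.63 gf 30.0 j6 -1.72
[-0.0, 0.0, 0.093] -0.1
```

View pics/c2.png

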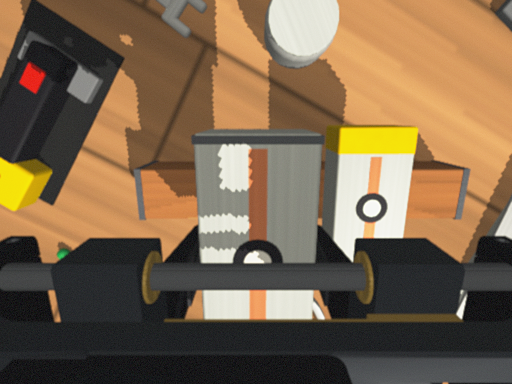

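Red is held over the beam with its mark at (255,255), and yellow's mark is at (371,208). The opening shifted slightly, so I check red's tilt.

```bash
python3 -c "
from h import *
im,d,K,T,c=snap('wrist');P=pts(d,K,T)
e=np.array([.881,.473]);l=np.array([-.473,.881])
q=P[...,:2]-[522.7,257.3]; a=q@e; b=q@l
m=(d>0)&(abs(b)<24)&(a<-25)&(a>-85)&(P[...,2]>130)
A=np.c_[a[m],b[m],np.ones(m.sum())]; print(m.sum(),np.linalg.lstsq(A,P[m][:,2],rcond=None)[0], np.percentile(a[m],[1,99]),np.percentile(P[m][:,2],[1,50,99]))
"
```

```text
25868 [ 2.68043901e+00 -5.60107073e-02  3.37594394e+02] [-65.19744438 -25.12538635] [184.54497399 258.04050174 289.30173064]
```

```bash
python3 -c "
from h import *
im,d,K,T,c=snap('wrist');P=pts(d,K,T)
e=np.array([.881,.473]);l=np.array([-.473,.881])
q=P[...,:2]-[522.7,257.3]; a=q@e; b=q@l
m=(d>0)&(abs(b)<24)&(a<-25)&(a>-62)&(P[...,2]>175)&(P[...,2]<212)
A=np.c_[a[m],b[m],np.ones(m.sum())]; print(m.sum(),np.linalg.lstsq(A,P[m][:,2],rcond=None)[0])
m=(d>0)&(abs(b)<24)&(a<-30)&(P[...,2]>175)&(P[...,2]<212);print(np.percentile(a[m],[.5,99]))
"
```

```text
7673 [-3.18989033e-03 -1.34784087e-03  1.94801171e+02]
[-65.29591133 -30.45713033]
```

Red is level and centred. I lower it.

>>> {"fn": "carry_out", "kwargs": {"series": [[0, 0, 0.04, 0, 0.3], [0, 0, 0.07, 0, 0.3], [0, 0, 0.085, 0, 0.3], [0, 0, 0.09, 0, 0.3], [0, 0, 0.093, 0, 0.3], [0, 0, 0.0935, 0, 0.3], [0, 0, 0.0935, 0, 0.3], [0, 0, 0.0935, 0, 0.3]]}}

```text
t: 23.12
eef_pos: [522.3, 258.0, 259.2]
tcp_rot: [-3.142, 0.001, -2.649]
ft_force: [0.0, 0.5, -2.5]
opening: 0.628
grip_force: 30.0
```

>>> {"fn": "carry_out", "kwargs": {"series": [[0, 0, 0, 0, 0.66], [0, 0, 0, 0, 0.7], [0, 0, 0, 0, 0.76], [0, 0, 0, 0, 0.78], [0, 0, 0, 0, 0.78], [0, 0, 0, 0, 0.78], [0, 0, -0.02, 0, 0.78], [0, 0, -0.05, 0, 0.78], [0, 0, -0.1, 0, 0.78], [0, 0, -0.16, 0, 0.78], [0, 0, -0.2, 0, 0.78], [0, 0, -0.2, 0, 0.78]]}}

```text
t: 24.62
eef_pos: [522.1, 257.9, 461.8]
tcp_rot: [-3.141, 0.006, -2.649]
ft_force: [0.6, 0.2, -0.6]
opening: 0.778
grip_force: 0.0
```

```bash
python3 onbeam.py; python3 -c "
from h import *
im,d,K,T,c=snap('top');P=pts(d,K,T);h=cv2.cvtColor(im,cv2.COLOR_RGB2HSV);save(im,'pics/t2.png',4,(200,110,380,240))
m=(h[...,0]>20)&(h[...,0]<32)&(h[...,1]>180)&(abs(P[...,1])<120)&(P[...,0]>500)
w=np.array([ray(x,y,38,K,T)[:2] for y,x in zip(*np.where(m))],np.float32);print(cv2.minAreaRect(w))
rel([(560,15,458,85)])"
```

```text
t24.6 tcp [522. 258. 462.] yang 118.2 op 0.78 gf 0.0 j6 -1.72
wrist z 101.1 [ 99. 103.] [522.5 257.2] [128.  60.] 28.0
wrist z 101.0 [ 99. 103.] [479.2 338.4] [129.  61.] 28.3
((637.4031982421875, 10.163616180419922), (77.84164428710938, 48.41304397583008), 83.3307876586914)
t24.8 tcp [522. 258. 458.] yang 118.2 op 0.78 gf 0.0 j6 -1.72
[0.081, -0.232, -0.0] 33.2
```

View pics/t2.png

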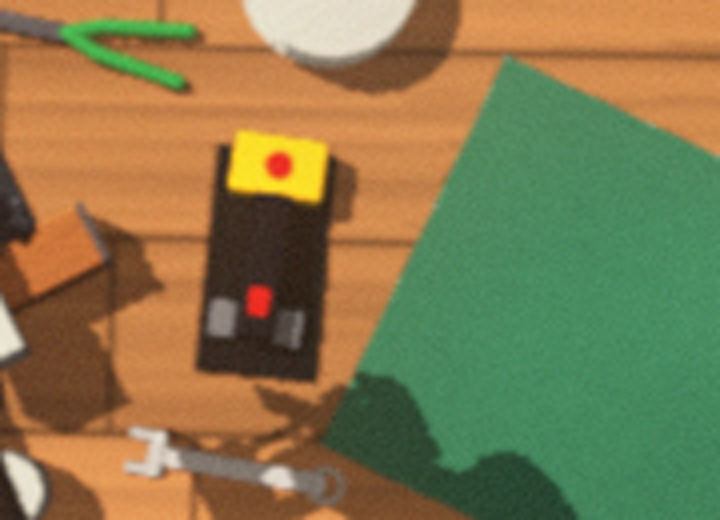

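The crop confirms the scanner: black grip, yellow head with red spot at (278,165), grey foot at (255,322), on the black pad. The purple one is elsewhere. I hover near it for a closer measurement.

```bash
python3 -c "
from h import *
rel([(510,25,440,83.3)])"
```

```text
t24.8 tcp [522. 258. 458.] yang 118.2 op 0.78 gf 0.0 j6 -1.72
[0.121, -0.2, 0.018] 34.9
```

>>> {"fn": "carry_out", "kwargs": {"series": [[0.025, -0.04, 0, 8, 0.9], [0.05, -0.08, 0, 16, 0.9], [0.08, -0.13, 0, 24, 0.9], [0.1, -0.17, 0, 32, 0.9], [0.121, -0.2, 0.018, 34.9, 0.9], [0.121, -0.2, 0.018, 34.9, 0.9], [0.121, -0.2, 0.018, 34.9, 0.9]]}}

```text
t: 25.65
eef_pos: [510.4, 24.7, 440.1]
tcp_rot: [3.141, -0.001, 3.025]
ft_force: [0.2, 0.4, 0.7]
opening: 0.896
grip_force: 0.0
```

```bash
python3 -c "
from h import *
im,d,K,T,c=snap('wrist');P=pts(d,K,T);h=cv2.cvtColor(im,cv2.COLOR_RGB2HSV);save(im,'pics/w3.png',1)
m=(h[...,0]>20)&(h[...,0]<32)&(h[...,1]>150)&(abs(P[...,2]-38)<8)
w=P[m][:,:2].astype(np.float32);print(m.sum(),np.median(P[m][:,2]),cv2.minAreaRect(w))
r=((h[...,0]<6)|(h[...,0]>174))&(h[...,1]>180)&(h[...,2]>120)
k,lab,st,ce=cv2.connectedComponentsWithStats(r.astype(np.uint8))
for i in range(1,k):
  if st[i,4]>30: print(ce[i].round(),P[lab==i].mean(0).round(1))
m=(h[...,2]<60)&(abs(P[...,2]-4)<5)&(np.hypot(P[...,0]-580,P[...,1]-15)<130)&(d>0)
w=P[m][:,:2].astype(np.float32);print(m.sum(),cv2.minAreaRect(w))
rel([])"
```

```text
848 37.918631030576734 ((625.6439208984375, 8.874481201171875), (75.73196411132812, 28.61534309387207), 83.61134338378906)
[257. 185.] [526.4  21.4  41.4]
[489. 209.] [570.4 279.3 103. ]
[256. 259.] [634.4   7.4  38.7]
3967 ((565.8402709960938, 54.00636291503906), (175.24644470214844, 187.22674560546875), 85.25618743896484)
t25.7 tcp [510.  25. 440.] yang 83.4 op 0.90 gf 0.0 j6 -1.54
```

View pics/w3.png

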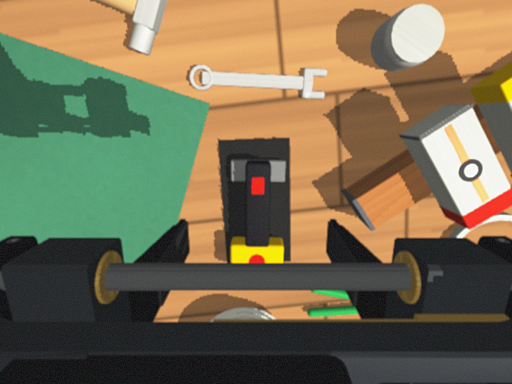

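The scanner is on its pad, with its tail switch at (257,185) and head at (257,255). I set the grasp at its grip centre, (576, 15.7).

```bash
python3 -c "
from h import *
rel([(576,15.7,300,83.5),(576,15.7,200,83.5)])"
```

```text
t25.7 tcp [510.  25. 440.] yang 83.4 op 0.90 gf 0.0 j6 -1.54
[-0.066, -0.002, 0.14] -0.1
[-0.066, -0.002, 0.24] -0.1
```

>>> {"fn": "carry_out", "kwargs": {"series": [[-0.04, -0.002, 0.02, 0, 0.9], [-0.066, -0.002, 0.07, 0, 0.9], [-0.066, -0.002, 0.12, 0, 0.9], [-0.066, -0.002, 0.17, 0, 0.9], [-0.066, -0.002, 0.21, 0, 0.9], [-0.066, -0.002, 0.23, 0, 0.9], [-0.066, -0.002, 0.24, 0, 0.9], [-0.066, -0.002, 0.24, 0, 0.9], [-0.066, -0.002, 0.24, 0, 0.2], [-0.066, -0.002, 0.24, 0, 0.2], [-0.066, -0.002, 0.24, 0, 0.2], [-0.066, -0.002, 0.24, 0, 0.2], [-0.066, -0.002, 0.24, 0, 0.2], [-0.066, -0.002, 0.24, 0, 0.2], [-0.066, -0.002, 0.24, 0, 0.2], [-0.066, -0.002, 0.24, 0, 0.2], [-0.066, -0.002, 0.24, 0, 0.2], [-0.066, -0.002, 0.24, 0, 0.2]]}}

```text
t: 27.95
eef_pos: [575.5, 14.9, 200.7]
tcp_rot: [3.141, 0.0, 3.025]
ft_force: [0.1, 2.0, 1.6]
opening: 0.355
grip_force: 29.9
```

```bash
python3 -c "
from h import *
rel([(576,15.7,400,83.5)])"
```

```text
t27.9 tcp [576.  15. 201.] yang 83.3 op 0.36 gf 29.9 j6 -1.54
[-0.0, 0.001, -0.199] -0.2
```

>>> {"fn": "carry_out", "kwargs": {"series": [[0, 0, -0.03, 0, 0.1], [0, 0, -0.07, 0, 0.1], [0, 0, -0.12, 0, 0.1], [0, 0, -0.16, 0, 0.1], [0, 0, -0.2, 0, 0.1], [0, 0, -0.2, 0, 0.1], [0, 0, -0.2, 0, 0.1]]}}

```text
t: 28.82
eef_pos: [575.2, 14.8, 399.7]
tcp_rot: [-3.142, -0.002, 3.025]
ft_force: [0.2, -0.8, -2.7]
opening: 0.356
grip_force: 29.9
```

```bash
python3 -c "
from h import *
rel([(460.9,264.3,400,83.3),(460.9,264.3,358,83.3)])"
```

```text
t28.8 tcp [575.  15. 400.] yang 83.3 op 0.36 gf 29.9 j6 -1.54
[0.143, 0.234, -0.0] -0.0
[0.143, 0.234, 0.042] -0.0
```

>>> {"fn": "carry_out", "kwargs": {"series": [[0.025, 0.04, 0, 0, 0.1], [0.05, 0.08, 0, 0, 0.1], [0.075, 0.12, 0, 0, 0.1], [0.1, 0.16, 0, 0, 0.1], [0.125, 0.2, 0, 0, 0.1], [0.143, 0.234, 0, 0, 0.1], [0.143, 0.234, 0, 0, 0.1], [0.143, 0.234, 0, 0, 0.1]]}}

```text
t: 29.82
eef_pos: [460.8, 263.8, 399.6]
tcp_rot: [-3.14, -0.002, 3.025]
ft_force: [0.5, -0.1, -2.0]
opening: 0.355
grip_force: 29.9
```

```bash
cat > scan.py <<'E'
from h import *
import sys
rel([])
im,d,K,T,c=snap('scene');P=pts(d,K,T);h=cv2.cvtColor(im,cv2.COLOR_RGB2HSV);save(im,sys.argv[1],3,(180,130,440,310))
q=np.hypot(P[...,0]-500,P[...,1]-290)<200
m=(h[...,0]>20)&(h[...,0]<32)&(h[...,1]>150)&(P[...,2]>165)&q
# top face: normal up -> keep upper pts and fit plane to red spot + head top
zt=np.percentile(P[m][:,2],90); t=m&(abs(P[...,2]-zt)<5); w=P[t]
A=np.c_[w[:,:2]-w[:,:2].mean(0),np.ones(len(w))]; print("head top n",t.sum(),"tilt,z",np.linalg.lstsq(A,w[:,2],rcond=None)[0].round(3),cv2.minAreaRect(w[:,:2].astype(np.float32)))
r=((h[...,0]<6)|(h[...,0]>174))&(h[...,1]>150)&(P[...,2]>165)&q
if r.sum(): print("red spot",P[r].mean(0).round(1),r.sum())
s=env.state(); print("expected window xy",s["eef_pos"][:2]+62*np.array([np.cos(np.radians(-6.6)),np.sin(np.radians(-6.6))]))
E
python3 scan.py pics/s1.png
python3 - <<'E'
from h import *
im,d,K,T,c=snap('top');P=pts(d,K,T)
m=(im.max(-1)<75)&(np.hypot(P[...,0]-580,P[...,1]-12)<115)&(abs(P[...,2]-4)<8)
k,lab,st,ce=cv2.connectedComponentsWithStats(m.astype(np.uint8)); i=1+st[1:,4].argmax()
w=np.array([ray(x,y,4,K,T)[:2] for y,x in zip(*np.where(lab==i))],np.float32);print("pad",ce[i],cv2.minAreaRect(w))
E
```

```text
t29.8 tcp [461. 264. 400.] yang 83.3 op 0.35 gf 29.9 j6 -1.06
head top n 396 tilt,z [-0.00000e+00  3.00000e-03  2.36238e+02] ((523.4913330078125, 254.47900390625), (74.88249206542969, 51.62602996826172), 82.18123626708984)
red spot [502.  256.3 240.3] 56
expected window xy [522.64331175 256.280214  ]
pad [266.22677771 175.62267777] ((561.9359741210938, 17.081989288330078), (94.69115447998047, 185.45330810546875), 85.9932861328125)
```

View pics/s1.png

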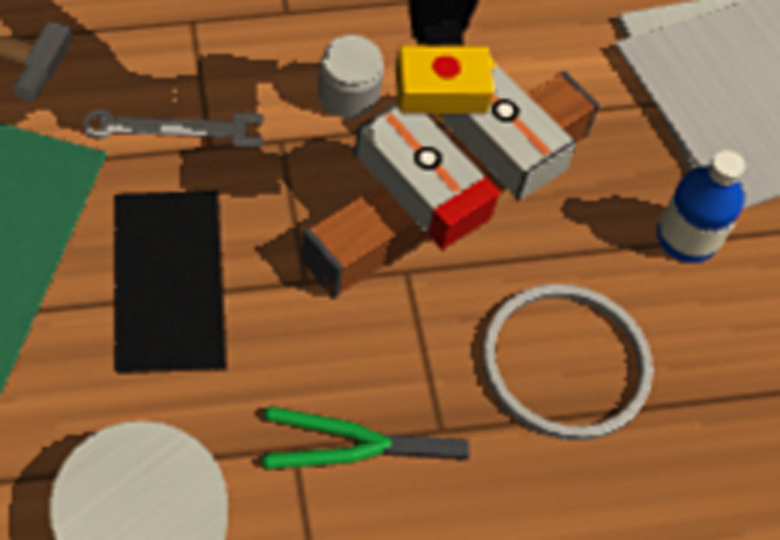

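The scanner hangs level over red, with its spot at (447,67) in the picture. The pad is bare at (168,280). I lower to 60 mm above the mark and hold.

>>> {"fn": "carry_out", "kwargs": {"series": [[0, 0.0015, 0.012, 0, 0.1], [0, 0.0015, 0.024, 0, 0.1], [0, 0.0015, 0.034, 0, 0.1], [0, 0.0015, 0.0415, 0, 0.1], [0, 0.0015, 0.0415, 0, 0.1], [0, 0.0015, 0.0415, 0, 0.1], [0, 0.0015, 0.0415, 0, 0.1], [0, 0.0015, 0.0415, 0, 0.1], [0, 0.0015, 0.0415, 0, 0.1], [0, 0.0015, 0.0415, 0, 0.1]]}}

```text
t: 31.18
eef_pos: [460.9, 265.4, 359.3]
tcp_rot: [3.141, 0.0, 3.025]
ft_force: [-0.2, 0.7, -2.3]
opening: 0.356
grip_force: 29.9
```

```bash
python3 scan.py pics/s2.png
```

```text
t31.2 tcp [461. 265. 359.] yang 83.3 op 0.36 gf 29.9 j6 -1.06
head top n 384 tilt,z [4.00000e-03 2.00000e-03 1.96261e+02] ((521.5016479492188, 256.4212646484375), (74.36795043945312, 56.618228912353516), 82.91850280761719)
red spot [491.7 250.  217.8] 57
expected window xy [522.53324    258.30190197]
```

>>> {"fn": "carry_out", "kwargs": {"series": [[0, 0, 0.001, 0, 0.1], [0, 0, 0.001, 0, 0.1], [0, 0, 0.001, 0, 0.1], [0, 0, 0.001, 0, 0.1], [0, 0, 0.001, 0, 0.1], [0, 0, 0.001, 0, 0.1], [0, 0, 0.001, 0, 0.1], [0, 0, 0.001, 0, 0.1], [0, 0, 0.001, 0, 0.1], [0, 0, 0.001, 0, 0.1], [0, 0, 0.001, 0, 0.1], [0, 0, 0.001, 0, 0.1], [0, 0, 0.001, 0, 0.1], [0, 0, 0.001, 0, 0.1], [0, 0, 0.001, 0, 0.1], [0, 0, 0.001, 0, 0.1], [0, 0, 0.001, 0, 0.1], [0, 0, 0.001, 0, 0.1], [0, 0, 0.001, 0, 0.1], [0, 0, 0.001, 0, 0.1]]}}

```text
t: 33.72
eef_pos: [461.0, 265.4, 358.2]
tcp_rot: [3.142, 0.0, 3.025]
ft_force: [-0.3, 0.8, -2.1]
opening: 0.351
grip_force: 29.9
```

>>> {"fn": "carry_out", "kwargs": {"series": [[0, 0, 0, 0, 0.1], [0, 0, 0, 0, 0.1], [0, 0, 0, 0, 0.1], [0, 0, 0, 0, 0.1], [0, 0, 0, 0, 0.1], [0, 0, 0, 0, 0.1], [0, 0, 0, 0, 0.1], [0, 0, 0, 0, 0.1], [0, 0, 0, 0, 0.1], [0, 0, 0, 0, 0.1], [0, 0, 0, 0, 0.1], [0, 0, 0, 0, 0.1], [0, 0, 0, 0, 0.1], [0, 0, 0, 0, 0.1], [0, 0, 0, 0, 0.1], [0, 0, 0, 0, 0.1]]}}

```text
t: 35.72
eef_pos: [460.9, 265.4, 358.3]
tcp_rot: [3.141, 0.0, 3.025]
ft_force: [0.2, 0.2, -1.9]
opening: 0.35
grip_force: 29.9
```

```bash
python3 scan.py pics/s3.png; python3 -c "
from h import *
s=env.state();x,y,z=s['eef_pos'];rel([(x-43.3,y+81.2,z,83.3)])"
```

```text
t35.7 tcp [461. 265. 358.] yang 83.3 op 0.35 gf 29.9 j6 -1.06
head top n 379 tilt,z [-5.00000e-03 -1.00000e-03  1.94903e+02] ((519.5811157226562, 256.4879455566406), (74.95246887207031, 59.6197395324707), 83.4568862915039)
red spot [494.6 253.9 210.6] 57
expected window xy [522.53689363 258.29026841]
t35.8 tcp [461. 265. 358.] yang 83.3 op 0.36 gf 29.9 j6 -1.06
[0.052, 0.076, 0.0] 0.0
```

Red has been scanned. Now yellow.

>>> {"fn": "carry_out", "kwargs": {"series": [[0.013, 0.019, -0.01, 0, 0.1], [0.026, 0.038, -0.01, 0, 0.1], [0.04, 0.058, -0.01, 0, 0.1], [0.05, 0.073, -0.005, 0, 0.1], [0.052, 0.076, 0, 0, 0.1], [0.052, 0.076, 0, 0, 0.1], [0.052, 0.076, 0, 0, 0.1], [0.052, 0.076, 0, 0, 0.1], [0.052, 0.076, 0, 0, 0.1]]}}

```text
t: 36.9
eef_pos: [418.4, 346.7, 358.4]
tcp_rot: [3.141, 0.0, 3.024]
ft_force: [-0.8, 0.4, -2.0]
opening: 0.354
grip_force: 29.9
```

```bash
python3 scan.py pics/s4.png
```

```text
t36.9 tcp [418. 347. 358.] yang 83.3 op 0.35 gf 29.9 j6 -0.88
head top n 346 tilt,z [1.00000e-02 2.00000e-03 1.95064e+02] ((481.2941589355469, 337.54656982421875), (74.4535140991211, 53.085357666015625), 82.45153045654297)
red spot [464.7 340.  196.5] 41
expected window xy [479.88938511 339.63661152]
```

View pics/s4.png

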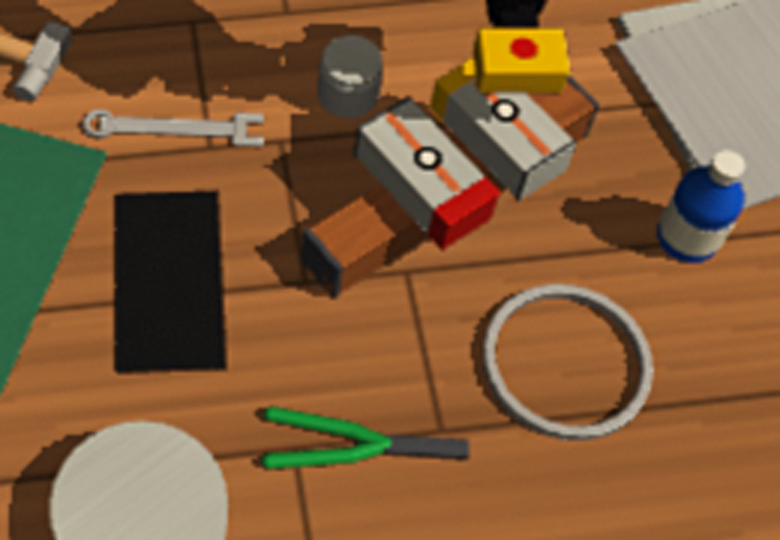

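The scanner head is at (522,55) in the picture, over the yellow tin, level and 60 mm up. I hold it there.

>>> {"fn": "carry_out", "kwargs": {"series": [[0, 0, 0, 0, 0.1], [0, 0, 0, 0, 0.1], [0, 0, 0, 0, 0.1], [0, 0, 0, 0, 0.1], [0, 0, 0, 0, 0.1], [0, 0, 0, 0, 0.1], [0, 0, 0, 0, 0.1], [0, 0, 0, 0, 0.1], [0, 0, 0, 0, 0.1], [0, 0, 0, 0, 0.1], [0, 0, 0, 0, 0.1], [0, 0, 0, 0, 0.1], [0, 0, 0, 0, 0.1], [0, 0, 0, 0, 0.1], [0, 0, 0, 0, 0.1], [0, 0, 0, 0, 0.1], [0, 0, 0, 0, 0.1], [0, 0, 0, 0, 0.1], [0, 0, 0, 0, 0.1], [0, 0, 0, 0, 0.1]]}}

```text
t: 39.45
eef_pos: [418.2, 347.0, 358.3]
tcp_rot: [3.142, 0.0, 3.025]
ft_force: [0.8, 0.4, -1.3]
opening: 0.361
grip_force: 29.9
```

>>> {"fn": "carry_out", "kwargs": {"series": [[0, 0, 0, 0, 0.1], [0, 0, 0, 0, 0.1], [0, 0, 0, 0, 0.1], [0, 0, 0, 0, 0.1], [0, 0, 0, 0, 0.1], [0, 0, 0, 0, 0.1], [0, 0, 0, 0, 0.1], [0, 0, 0, 0, 0.1], [0, 0, 0, 0, 0.1], [0, 0, 0, 0, 0.1], [0, 0, 0, 0, 0.1], [0, 0, 0, 0, 0.1], [0, 0, 0, 0, 0.1], [0, 0, 0, 0, 0.1], [0, 0, 0, 0, 0.1], [0, 0, 0, 0, 0.1]]}}

```text
t: 41.45
eef_pos: [418.2, 347.0, 358.3]
tcp_rot: [3.141, 0.0, 3.025]
ft_force: [-0.9, -0.0, -1.8]
opening: 0.358
grip_force: 29.9
```

```bash
python3 scan.py pics/s5.png; python3 -c "
from h import *
rel([(558.5,17.2,400,86),(558.5,17.2,230,86),(558.5,17.2,201,86)])"
```

```text
t41.5 tcp [418. 347. 358.] yang 83.3 op 0.36 gf 29.9 j6 -0.88
head top n 347 tilt,z [-1.20000e-02  1.00000e-03  1.95002e+02] ((481.4369201660156, 337.29534912109375), (73.63743591308594, 52.6180534362793), 82.12220001220703)
red spot [461.8 341.4 197. ] 45
expected window xy [479.74736169 339.84770416]
t41.5 tcp [418. 347. 358.] yang 83.3 op 0.36 gf 29.9 j6 -0.88
[-0.178, -0.311, -0.042] -2.7
[-0.178, -0.311, 0.128] -2.7
[-0.178, -0.311, 0.157] -2.7
```

>>> {"fn": "carry_out", "kwargs": {"series": [[0, 0, -0.03, 0, 0.1], [-0.02, -0.035, -0.042, -1, 0.1], [-0.045, -0.08, -0.042, -2, 0.1], [-0.07, -0.12, -0.042, -2.7, 0.1], [-0.095, -0.165, -0.042, -2.7, 0.1], [-0.12, -0.21, -0.042, -2.7, 0.1], [-0.145, -0.255, -0.042, -2.7, 0.1], [-0.17, -0.295, -0.042, -2.7, 0.1], [-0.178, -0.311, -0.042, -2.7, 0.1], [-0.178, -0.311, -0.042, -2.7, 0.1], [-0.178, -0.311, 0.0, -2.7, 0.1], [-0.178, -0.311, 0.05, -2.7, 0.1], [-0.178, -0.311, 0.1, -2.7, 0.1], [-0.178, -0.311, 0.13, -2.7, 0.1], [-0.178, -0.311, 0.14, -2.7, 0.1], [-0.178, -0.311, 0.14, -2.7, 0.1]]}}

```text
t: 43.5
eef_pos: [558.7, 18.1, 218.5]
tcp_rot: [3.141, -0.0, 3.073]
ft_force: [0.5, 0.4, -1.5]
opening: 0.36
grip_force: 29.9
```

```bash
python3 -c "
from h import *
rel([(558.5,17.2,201,86)])
im,d,K,T,c=snap('scene');P=pts(d,K,T);h=cv2.cvtColor(im,cv2.COLOR_RGB2HSV)
m=(h[...,0]>20)&(h[...,0]<32)&(h[...,1]>150)&(np.hypot(P[...,0]-615,P[...,1]-10)<90)&(P[...,2]>46)
print(np.median(P[m][:,2]),np.percentile(P[m][:,2],95),cv2.minAreaRect(P[m][:,:2].astype(np.float32)))
save(im,'pics/s6.png',3,(180,130,440,310))"
```

```text
t43.5 tcp [559.  18. 219.] yang 86.0 op 0.36 gf 29.9 j6 -1.59
[0.0, -0.001, 0.018] 0.0
54.402677370869014 58.36425327243337 ((599.7843627929688, 15.202003479003906), (74.14006805419922, 95.91771697998047), 85.49391174316406)
```

View pics/s6.png

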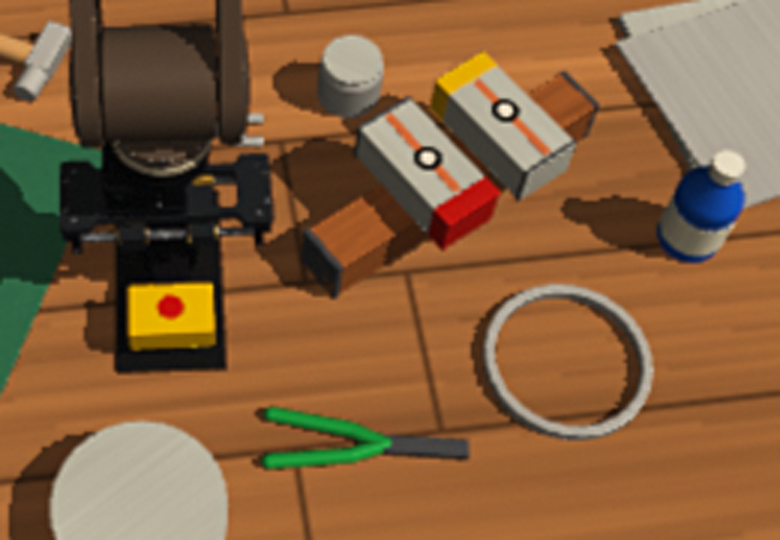

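The scanner is over its pad and aligned with it, head at (170,315). Both tins are on the beam with marks up, at (427,157) and (505,110). I lower the scanner and release.

>>> {"fn": "carry_out", "kwargs": {"series": [[0, -0.001, 0.008, 0, 0.1], [0, -0.001, 0.014, 0, 0.1], [0, -0.001, 0.017, 0, 0.1], [0, -0.001, 0.0175, 0, 0.1], [0, -0.001, 0.0175, 0, 0.1], [0, -0.001, 0.0175, 0, 0.1], [0, -0.001, 0.0175, 0, 0.4], [0, -0.001, 0.0175, 0, 0.5], [0, -0.001, 0.0175, 0, 0.6], [0, -0.001, 0.0175, 0, 0.7], [0, -0.001, 0.0175, 0, 0.7], [0, -0.001, 0.0175, 0, 0.7], [0, -0.001, -0.01, 0, 0.7], [0, -0.001, -0.05, 0, 0.7], [0, -0.001, -0.1, 0, 0.7], [0, -0.001, -0.15, 0, 0.7], [0.05, -0.001, -0.2, 0, 0.7], [0.1, -0.001, -0.2, 0, 0.7], [0.11, -0.001, -0.2, 0, 0.7], [0.11, -0.001, -0.2, 0, 0.7]]}}

```text
t: 46.05
eef_pos: [448.8, 24.0, 418.6]
tcp_rot: [3.142, 0.001, 3.072]
ft_force: [-0.1, -0.2, 0.2]
opening: 0.694
grip_force: 0.0
```

```bash
python3 onbeam.py; python3 -c "
from h import *
im,d,K,T,c=snap('scene');P=pts(d,K,T);h=cv2.cvtColor(im,cv2.COLOR_RGB2HSV)
m=(h[...,0]>20)&(h[...,0]<32)&(h[...,1]>150)&(np.hypot(P[...,0]-615,P[...,1]-10)<90)&(abs(P[...,2]-38)<6)
print(np.median(P[m][:,2]),cv2.minAreaRect(P[m][:,:2].astype(np.float32)))
r=((h[...,0]<6)|(h[...,0]>174))&(h[...,1]>180)&(h[...,2]>120)&(abs(P[...,1])<80)
k,lab,st,ce=cv2.connectedComponentsWithStats(r.astype(np.uint8))
for i in range(1,k):
  if st[i,4]>8: print(ce[i].round(),P[lab==i].mean(0).round(1))
save(im,'pics/s7.png',1.5)"
```

```text
t46.0 tcp [449.  24. 419.] yang 86.0 op 0.69 gf 0.0 j6 -1.59
top z 101.4 [ 96. 106.] [522.7 260.1] [130.  61.] 28.0
top z 101.3 [ 96. 106.] [479.  341.6] [131.  61.] 28.4
wrist z 100.9 [ 97. 103.] [505.2 247.2] [91. 62.] 27.9
36.95627186385764 ((621.7697143554688, 10.979393005371094), (75.39946746826172, 53.05082321166992), 85.13237762451172)
[235. 199.] [508.8  19.2  40.8]
[236. 235.] [633.9   9.7  65.3]
```

View pics/s7.png

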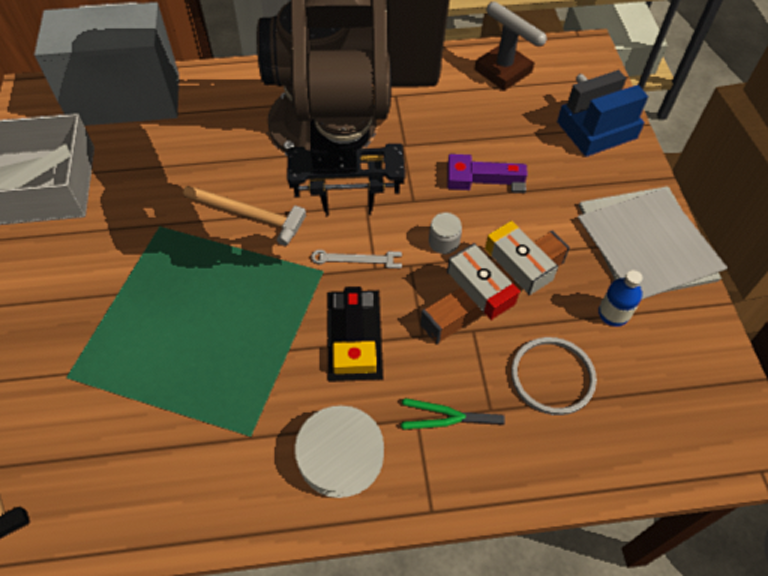

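The scanner lies flat and aligned on its pad at (355,333). Both tins are on the beam with marks up at (484,273) and (522,250). The bystanders are unmoved and the gripper is clear.

```bash
python3 -c "
from cell import env
print(env.job_done())"
```

```text
the job is handed in; nothing more can be done
None
```

I handed the job in at about 46 s: red and yellow tins (no blue was present) were tipped mark-up, laid level across the beam and scanned in order, and the scanner is back flat along its pad with everything else untouched; no verdict came back.

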